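# Crank the box stand's jaw to the setting clip and load the box

### The job

Crank the handwheel of the box stand until the pointer of its sliding jaw points at the line on the setting clip of the scale. Then take the small grey box that stands on its edge on the bench, and set it down gently, upright and square, on the stand's bed between the sliding jaw and the fixed fence, and let go; the jaw must stay at its setting. Leave the other things on the bench where they are.

Things in the scene. Friction and masses are not known exactly. Their poses are not given: they have to be found in the camera images.
- stand: fixed grey bench stand, 170 x 275 mm, origin on the bench top. Its y axis is the slide axis: gearbox with handwheel on top at the -y end, fixed fence at the +y end; x points across the bed away from the robot. Flat aluminium bed 30 mm above the bench, x -66 to +66 mm. Scale bar with 5 mm black ticks along x = -68 to -92 mm. Only handwheel and handle rise above 75 mm (to 133 mm)
- fence_face (a point): bottom centre of the fixed fence's inner face, at bed level, at x 0, y +100 mm in the stand's frame. The aluminium fence is 110 mm wide in x and 45 mm high above the bed; axes as the stand's
- jaw_face (a point): bottom centre of the sliding jaw's inner face, at bed level, facing the fence; jaw 110 mm wide, 45 mm high; axes as the stand's. The gap for the box is the distance along y from here to fence_face: 12 to 28 mm at the start (too narrow), 58 to 74 mm with the pointer at the clip. The jaw is moved by the handwheel, not by pushing it
- pointer_tip (a point): tip of the dark tapering pointer that reaches from the jaw over the scale; moves along the stand's y with the jaw; axes as the stand's
- clip_line (a point): centre of the black line on top of the small steel setting clip (12 mm wide in y) that sits on the robot's side edge of the scale bar; fixed for the run, somewhere else in each; axes as the stand's. It lies 30 to 62 mm to the -y side of the pointer at the start
- hub (a point): point on the vertical axis of the handwheel at the height of handle_grip, 116 mm above the bench; fixed to the stand
- handwheel (a joint): handwheel angle in rad, grows counter-clockwise seen from above. One turn counter-clockwise moves the jaw 20 mm along the stand's -y (opens the gap); clockwise closes it. Range -1 to 24 rad; needs about 2.5 N on the handle and stays where it is left. Rim 91 mm across, its top 83 mm above the bench
- handle_grip (a point): the handwheel's black upright handle, 18 mm in diameter, from 85 to 133 mm above the bench; this point is on its axis 116 mm above the bench. It circles the hub at 36 mm radius and turns freely about its own axis, so a gripper that pinches it from above can carry it round without turning
- carton_centre (a point): centre of the small grey cardboard box: 43 mm thick, 102 mm wide, 118 mm tall as it stands on edge on the bench (centre 59 mm above it), about 0.24 kg. Its z axis is level, the thin (43 mm) direction; x is level along the width, y points up. Grasp it across the 43 mm near its top, so that the fingers stay above the 45 mm fences
- stop_block: bystander: black block with a thumb screw, 40 x 85 x 49 mm, origin under its centre
- strip_roll: bystander: small brown tape roll, 60 mm across, 22 mm high, origin under its centre
- red_tape: bystander: flat red tape roll, 80 mm across, 19 mm high, origin under its centre

How it is judged:
By the outcome, as a careful person would: the job done as asked, in the order asked, and still so for the second after the job is handed in, with the robot touching nothing.
It also fails if it takes over 72 s, if anything falls off the work surface, if the arm or the gripper's body presses on something with over 40 N, if the wrist force passes 120 N, or if a joint passes its speed limit or range.

### The arm

A 7-joint arm with a two-finger parallel gripper is mounted at the origin on a cart in front of the work surface, level with it; the furniture and walls round the work are solid. World frame = base frame: x ahead of the robot, y to its left, z up, the work surface at z = 0. Lengths are in mm, angles in rad, forces in N, time in s.
With the tool pointing down it reaches from about 400 to 850 mm from the base axis. Payload 6.9 kg.
Tool frame: the origin (TCP) lies between the finger pads; the fingertips stand 22 mm ahead of it and the grasp point (between the pads) lies 3 mm ahead of it; z points along the fingers, y is the direction in which the jaws open and shut (so a half turn about z gives the same grasp; the last joint's range is limited). The gripper opens to 85 mm and grips with 20 to 120 N. Pads are 22 mm wide; open, the fingers measure 114 mm over their backs; the gripper's body (76 mm by 85 mm) begins 54 mm behind the grasp point. The pads swing forward as they close: fully open they stand 13 mm farther back than shut.
Start: joints at [1.218, 0.507, -0.238, 1.5, 0.126, 1.149, -0.155], TCP at [276.766, -560.369, 253.275] pointing down, gripper open.
Joint ranges: [-3.08, 3.08], [-0.24, 2.05], [-1.43, 1.35], [0, 2.5], [-1.52, 4.66], [0.17, 1.96], [-2.89, 2.89]. Speed limits (rad/s): [2.39, 2.39, 3.14, 3.14, 3.14, 3.14, 3.14].

### API

Orientations are given as a rotation vector (axis times angle).
In Python, from station import state, get_image, calibration, sign_off gives the robot as it stands.
- The arm moves only by the shell command python3 -m inch 'ROWS'. ROWS is JSON, a list of rows, each an object of numbers: "dx", "dy", "dz": the shift along the tool's x, y, z normalised to -1 to 1, where 1 is 0.5 m; "roll": the turn about the tool's z normalised to -1 to 1, where 1 is pi/4 rad; "jaw": the opening, from 0 (shut) to 1 (fully open). In form: [{"dx": .., "dy": .., "dz": .., "roll": .., "jaw": ..}, ...]. A call has 1 to 12 rows; each row is the pose to reach, as a shift and turn from the pose commanded when the call began, along the tool's axes at that moment; what a row does not reach only later rows make up. A row lasts 1/12 s, in which the tool goes at most 41.7 mm and 7.16 degrees, less where a joint would pass 70% of its speed; a pose out of reach is approached as far as the arm can. A call with a number of a shift or a turn outside -1 to 1 is refused whole. A call with a gripper value outside its range is refused whole. The fingers move at their own pace and stop on an object; the grip force is fixed at half the most. Time passes only in rows, so rows that repeat a pose let the fingers close. It gives the time, the measured TCP pose, the force and the opening at its end, in the units of the state.
- state(): the state, without advancing time (a new reading comes with each control period).
- get_image(name): name is "side" or "top" or "wrist"; returns the picture (480x640x3 uint8, blue, green, red); there is no depth.
- calibration(name): a dict with "camera_matrix" (3x3 intrinsics, pixels), "k1" (the pictures are not rectified: a ray, as slopes to the right and down, at radius r is drawn at 1 + k1 r^2 times it, then the intrinsics apply), "R" (3x3) and "t" (3): a world point X has camera coordinates R X + t; the wrist camera has in their place "hand_eye" (4x4, takes a point from camera to tool coordinates, whose origin is the TCP and whose axes are the flange's). Camera axes: x right, y down, z forward; pixel columns grow to the right and rows downward; lengths in mm; the calibration is good to about 2 mm. A picture is of the moment at which its call begins: read the wrist's pose just before it. calibration takes no time and is no camera call.
- sign_off(): hands the job in, once; it reports no verdict.
The state is a dict: "t": time; "joints": joint angles; "joint_vel": joint speeds; "joint_efforts": joint torques, N m; "tool_pos": TCP position; "eef_rot": TCP orientation; "contact_force": force on the tool from outside, world axes, zero at the start; "moment": the same for the moment, N m; "gripper_width": finger opening in mm.
Only numpy, scipy, OpenCV 4.12 (cv2) and the standard library are available. Lean on these libraries where they do the work, as an engineer would, in place of code of your own. Each camera call takes 0.05 s, during which the arm holds its last target. There are 200 camera calls.

## Working session

There is one attempt and no reset: what is moved stays moved. The work goes in short steps, Python scripts to look and compute and a shell command to move; the robot and the scene stay as the last step left them, time stands still between calls to the robot, and variables do not carry over. Pictures are saved under pics/ and viewed, about 8 in all and at most 12, crops included, and the job is handed in when it is done.

```bash
mkdir -p pics; ls; python3 - <<'E'
from station import *
import cv2,json
s=state();print({k:(v if isinstance(v,(int,float)) else [round(float(a),3) for a in v]) for k,v in s.items()})
for n in("top","side"):
    cv2.imwrite(f"pics/{n}0.png",get_image(n));c=calibration(n);print(n,c)
print(calibration("wrist"))
E
```

```text
pics
{'t': 0.0, 'joints': [1.217, 0.508, -0.238, 1.501, 0.126, 1.149, -0.155], 'joint_vel': [-0.001, 0.002, 0.002, -0.001, -0.001, 0.001, 0.0], 'joint_efforts': [-0.001, -62.059, -2.187, -24.965, 0.013, 0.012, 0.0], 'tool_pos': [276.525, -559.969, 252.396], 'eef_rot': [-3.058, -0.714, 0.001], 'contact_force': [0.476, -0.135, 0.038], 'moment': [-0.0, -0.056, -0.019], 'gripper_width': 85.55970895601095}
top {'camera_matrix': array([[481.67500065,   0.        , 317.51279226],
       [  0.        , 481.67500065, 233.33820313],
       [  0.        ,   0.        ,   1.        ]]), 'k1': -0.12615067843987787, 'R': array([[ 0.01402558, -0.99981229, -0.01336671],
       [-0.99194548, -0.01222972, -0.12607382],
       [ 0.12588668,  0.01502731, -0.99193081]]), 't': array([-170.27649176,  563.77766929, 1233.92067042])}
side {'camera_matrix': array([[506.003604  ,   0.        , 318.38321847],
       [  0.        , 506.003604  , 245.03195329],
       [  0.        ,   0.        ,   1.        ]]), 'k1': 0.01569070842305396, 'R': array([[-0.9260853 , -0.37659266,  0.02332372],
       [-0.22642575,  0.50523221, -0.83274954],
       [ 0.30182347, -0.77647819, -0.55315839]]), 't': array([438.84572929, 307.25679976, 812.59923189])}
{'camera_matrix': array([[352.91857477,   0.        , 318.00903329],
       [  0.        , 352.91857477, 233.64736683],
       [  0.        ,   0.        ,   1.        ]]), 'k1': -0.03462825578929308, 'hand_eye': array([[-3.23090291e-05, -9.53358038e-01, -3.01841763e-01,
         7.66987636e+01],
       [ 9.99999787e-01, -2.27382108e-04,  6.11139878e-04,
         7.55719642e-01],
       [-6.51268532e-04, -3.01841679e-01,  9.53357843e-01,
        -1.19319525e+02],
       [ 0.00000000e+00,  0.00000000e+00,  0.00000000e+00,
         1.00000000e+00]])}
```

View pics/top0.png

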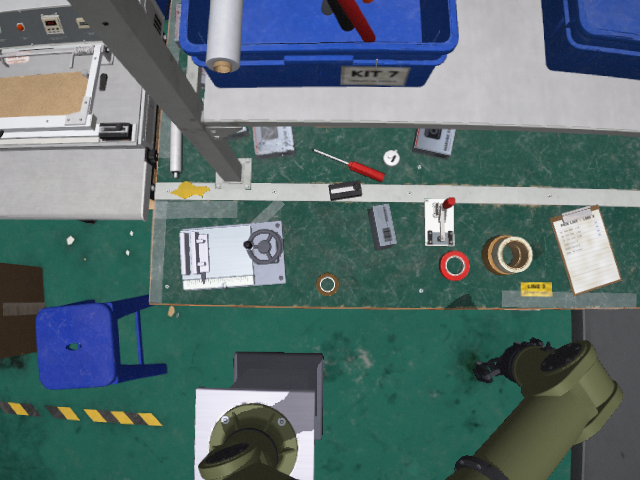

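View pics/side0.png

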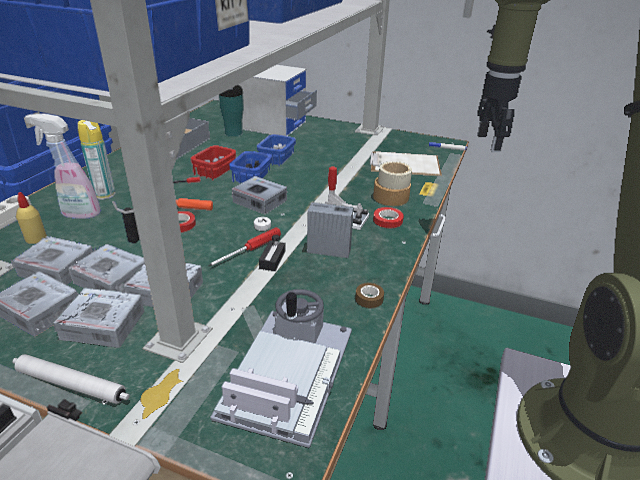

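Top view: the stand is at about (180-285, 222-290) with its handwheel at (264,246) and its handle at (248,245). The carton is at (382,227), the brown roll at (328,285) and the red roll at (455,265). The side view agrees, with the carton standing at (329,230).

```bash
cat > h.py <<'E'
import numpy as np, cv2
from scipy.spatial.transform import Rotation as Ro
from station import *
def cam(n,s=None):
    c=calibration(n);K=np.array(c["camera_matrix"]);k=c["k1"]
    if n=="wrist":
        s=s or state();T=np.eye(4);T[:3,:3]=Ro.from_rotvec(s["eef_rot"]).as_matrix();T[:3,3]=s["tool_pos"]
        M=np.linalg.inv(T@np.array(c["hand_eye"]));R,t=M[:3,:3],M[:3,3]
    else: R,t=np.array(c["R"]),np.array(c["t"])
    return K,k,R,t
def ray(C,uv):
    K,k,R,t=C;D=np.array([k,0,0,0,0.])
    p=cv2.undistortPoints(np.array([[uv]],float),K,D)[0,0]
    return -R.T@t,R.T@np.array([*p,1.])
def onz(C,uv,z):
    o,d=ray(C,uv);return o+d*(z-o[2])/d[2]
def proj(C,X):
    K,k,R,t=C;p=R@np.array(X,float)+t;a=p[:2]/p[2];a=a*(1+k*(a@a));return K[:2,:2]@a+K[:2,2]
def tri(C1,u1,C2,u2):
    o1,d1=ray(C1,u1);o2,d2=ray(C2,u2)
    s=np.linalg.lstsq(np.c_[d1,-d2],o2-o1,rcond=None)[0];a=o1+s[0]*d1;b=o2+s[1]*d2
    return (a+b)/2,np.linalg.norm(a-b)
def tomove(d,yaw=None):
    "world shift -> tool shift in row units"
    R=Ro.from_rotvec(state()["eef_rot"]).as_matrix();return np.round(R.T@np.array(d,float)/500,4)
E
python3 - <<'E'
from h import *
np.set_printoptions(precision=1,suppress=True)
T=cam("top");S=cam("side")
for n,uv,z in[("handle",(248,245),133),("hub",(265,246),83),("carton",(380,212),118),("roll",(328,285),22),("red",(455,265),19),("shelfpost",(240,180),0),("standNE",(279,222),20),("standSE",(286,284),20),("standSW",(180,290),20),("shelf edge",(240,122),300),("stop",(345,190),49)]:
    print(n,onz(T,uv,z))
print("tri handle",tri(T,(248,243),S,(292,294)),"hand eefR",Ro.from_rotvec(state()["eef_rot"]).as_matrix())
for n,I,r in(("t",get_image("top"),(170,195,410,305)),("s",get_image("side"),(205,190,365,450))):
    cv2.imwrite(f"pics/c{n}.png",cv2.resize(I[r[1]:r[3],r[0]:r[2]],None,fx=3 if n=="t" else 2.3,fy=3 if n=="t" else 2.3,interpolation=cv2.INTER_CUBIC))
E
```

```text
handle [522.8   4.3 133. ]
hub [525.9 -31.1  83. ]
carton [ 610.5 -318.   118. ]
roll [ 431.1 -192.1   22. ]
red [ 487.5 -529.9   19. ]
shelfpost [716.3  54.    0. ]
standNE [597.1 -59.1  20. ]
standSE [432.2 -81.4  20. ]
standSW [411. 202.  20.]
shelf edge [773.6   4.6 300. ]
stop [ 680.1 -233.9   49. ]
tri handle (array([527.1,   5.3, 124.8]), np.float64(3.0759549585322192)) hand eefR [[ 0.9  0.4 -0. ]
 [ 0.4 -0.9  0. ]
 [ 0.  -0.  -1. ]]
```

View pics/ct.png

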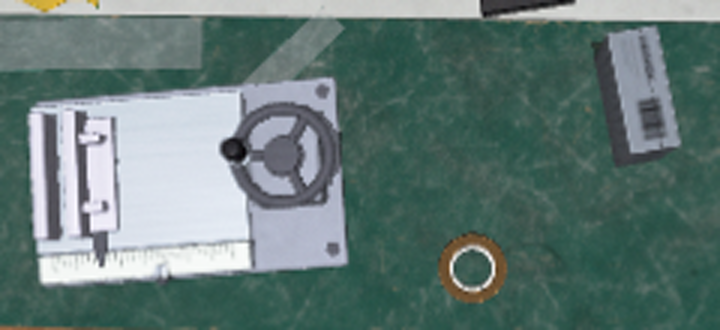

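```bash
python3 -m inch '[{"dx":0.02,"dy":-0.02,"dz":-0.01,"roll":0.04,"jaw":0.6},{"dx":0.06,"dy":-0.05,"dz":-0.03,"roll":0.12,"jaw":0.6},{"dx":0.11,"dy":-0.095,"dz":-0.05,"roll":0.2,"jaw":0.6},{"dx":0.16,"dy":-0.14,"dz":-0.07,"roll":0.28,"jaw":0.6},{"dx":0.21,"dy":-0.185,"dz":-0.09,"roll":0.36,"jaw":0.6},{"dx":0.26,"dy":-0.23,"dz":-0.1,"roll":0.44,"jaw":0.6},{"dx":0.31,"dy":-0.27,"dz":-0.1,"roll":0.5,"jaw":0.6},{"dx":0.36,"dy":-0.31,"dz":-0.1,"roll":0.55,"jaw":0.6},{"dx":0.41,"dy":-0.355,"dz":-0.1,"roll":0.584,"jaw":0.6},{"dx":0.46,"dy":-0.4,"dz":-0.1,"roll":0.584,"jaw":0.6},{"dx":0.495,"dy":-0.43,"dz":-0.1,"roll":0.584,"jaw":0.6},{"dx":0.508,"dy":-0.441,"dz":-0.1,"roll":0.584,"jaw":0.6}]'
```

```text
t: 1.2
tool_pos: [408.4, -246.2, 303.5]
eef_rot: [-3.14, -0.008, -0.001]
contact_force: [-0.4, -0.3, -0.3]
gripper_width: 51.2
```

```bash
python3 -m inch '[{"dx":0.01,"dy":-0.03,"jaw":0.6},{"dx":0.035,"dy":-0.09,"jaw":0.6},{"dx":0.06,"dy":-0.15,"jaw":0.6},{"dx":0.09,"dy":-0.21,"jaw":0.6},{"dx":0.12,"dy":-0.28,"jaw":0.6},{"dx":0.15,"dy":-0.35,"jaw":0.6},{"dx":0.18,"dy":-0.42,"jaw":0.6},{"dx":0.21,"dy":-0.49,"jaw":0.6},{"dx":0.24,"dy":-0.55,"jaw":0.6},{"dx":0.255,"dy":-0.59,"jaw":0.6},{"dx":0.263,"dy":-0.612,"jaw":0.6},{"dx":0.263,"dy":-0.612,"jaw":0.6}]'
python3 - <<'E'
from h import *
s=state();print(s["tool_pos"],s["eef_rot"],max(abs(np.array(s["joint_vel"]))))
cv2.imwrite("pics/w1.png",get_image("wrist"))
E
```

```text
[ 408.35505651 -246.15226316  303.54994449] [-3.14037198e+00 -8.44597986e-03 -1.45207924e-03] 0.16420964224060447invalid input at $[0]: expected keys dx, dy, dz, roll, jaw
```

View pics/w1.png

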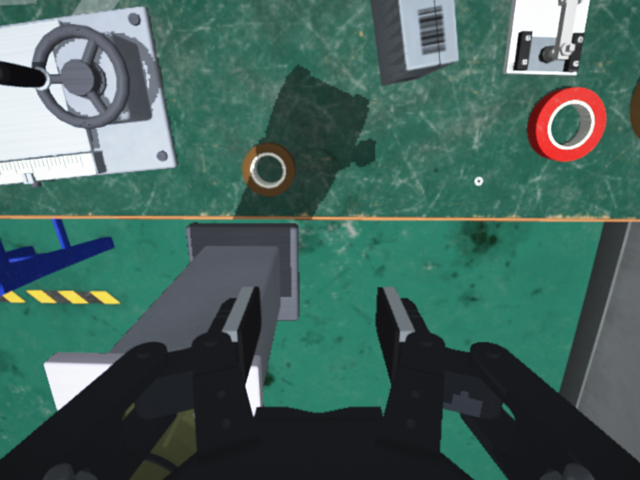

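The move was refused because every key is required, so this view is from the halfway pose. The stand shows at the left edge and the carton's top face at (430,30). I'll send the move again with full keys.

```bash
python3 -m inch '[{"dx":0.01,"dy":-0.03,"dz":0,"roll":0,"jaw":0.6},{"dx":0.025,"dy":-0.09,"dz":0,"roll":0,"jaw":0.6},{"dx":0.04,"dy":-0.15,"dz":0,"roll":0,"jaw":0.6},{"dx":0.06,"dy":-0.21,"dz":0,"roll":0,"jaw":0.6},{"dx":0.08,"dy":-0.28,"dz":0,"roll":0,"jaw":0.6},{"dx":0.1,"dy":-0.35,"dz":0,"roll":0,"jaw":0.6},{"dx":0.12,"dy":-0.42,"dz":0,"roll":0,"jaw":0.6},{"dx":0.14,"dy":-0.49,"dz":0,"roll":0,"jaw":0.6},{"dx":0.15,"dy":-0.55,"dz":0,"roll":0,"jaw":0.6},{"dx":0.16,"dy":-0.59,"dz":0,"roll":0,"jaw":0.6},{"dx":0.16,"dy":-0.612,"dz":0,"roll":0,"jaw":0.6},{"dx":0.16,"dy":-0.612,"dz":0,"roll":0,"jaw":0.6}]'
python3 - <<'E'
from h import *
s=state();print(s["tool_pos"],s["eef_rot"],max(abs(np.array(s["joint_vel"]))))
import json;json.dump({k:list(map(float,s[k])) for k in("tool_pos","eef_rot")},open("w2.json","w"))
cv2.imwrite("pics/w2.png",get_image("wrist"))
E
```

```text
t: 2.25
tool_pos: [486.9, 57.0, 303.1]
eef_rot: [-3.141, -0.004, 0.001]
contact_force: [0.1, 0.1, 0.1]
gripper_width: 51.6
[486.93858318  57.03585481 303.06674071] [-3.14094301e+00 -3.95373018e-03  6.52592176e-04] 0.04774066065113775
```

View pics/w2.png

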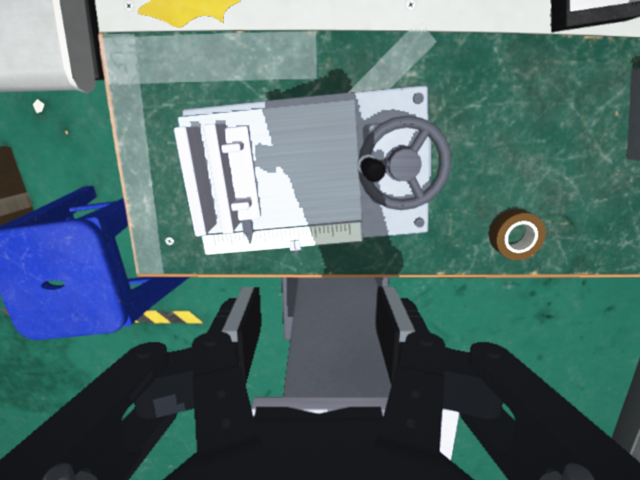

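Wrist view: the handle top is at (373,169), the hub at (406,163), the pointer tip at about (249,241), the clip at (295,244) and the brown roll at (521,237).

```bash
python3 - <<'E'
from h import *
import json
np.set_printoptions(precision=1,suppress=True)
W=cam("wrist",json.load(open("w2.json")));T=cam("top");S=cam("side")
I=cv2.imread("pics/w2.png")
for n,uv,z in[("handle",(373,168),133),("hub83",(406,163),83),("rimL",(360,163),80),("rimR",(451,163),80),("rimT",(406,116),80),("rimB",(406,210),80),("roll",(521,237),22),("ptr",(249,241),34),("clip",(295,244),34),("edgeA",(204,254),30),("edgeB",(361,241),30),("BL",(196,236),75),("TL",(176,127),75)]:
    print(n,onz(W,uv,z))
print("tri handle T-W",tri(T,(248,244),W,(373,168)))
c=I[60:270,165:465];cv2.imwrite("pics/w2c.png",cv2.resize(c,None,fx=2.6,fy=2.6,interpolation=cv2.INTER_CUBIC))
E
```

```text
handle [528.6  11.4 133. ]
hub83 [527.3 -27.6  83. ]
rimL [526.8  15.9  80. ]
rimR [527.3 -71.9  80. ]
rimT [570.1 -25.2  80. ]
rimB [480.6 -31.8  80. ]
roll [ 433.6 -189.3   22. ]
ptr [431.9 136.2  34. ]
clip [428.4  82.7  34. ]
edgeA [414.  191.8  30. ]
edgeB [430.9   5.4  30. ]
BL [451.2 182.7  75. ]
TL [560.  191.1  75. ]
tri handle T-W (array([526.7,   7.9, 113.2]), np.float64(1.4072289763175483))
```

View pics/w2c.png

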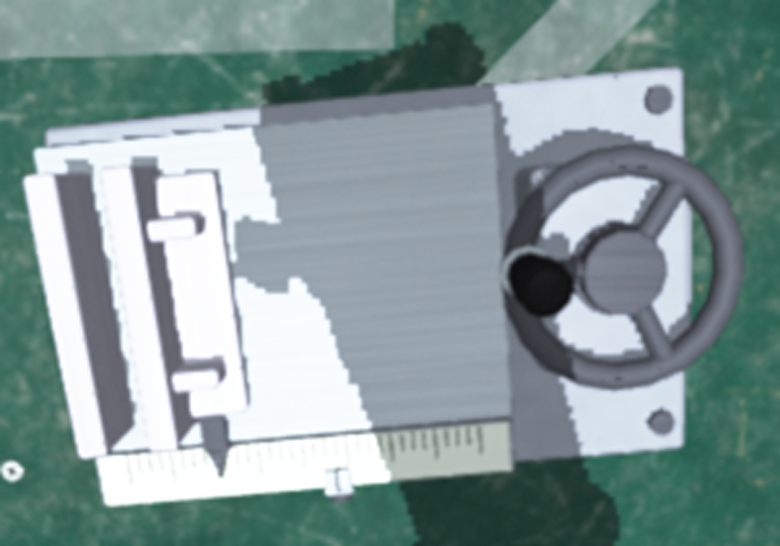

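```bash
python3 -m inch '[{"dx":0.02,"dy":0.025,"dz":0.03,"roll":0,"jaw":0.6},{"dx":0.05,"dy":0.06,"dz":0.08,"roll":0,"jaw":0.6},{"dx":0.079,"dy":0.098,"dz":0.13,"roll":0,"jaw":0.6},{"dx":0.079,"dy":0.098,"dz":0.18,"roll":0,"jaw":0.6},{"dx":0.079,"dy":0.098,"dz":0.22,"roll":0,"jaw":0.6},{"dx":0.079,"dy":0.098,"dz":0.26,"roll":0,"jaw":0.6},{"dx":0.079,"dy":0.098,"dz":0.3,"roll":0,"jaw":0.6},{"dx":0.079,"dy":0.098,"dz":0.34,"roll":0,"jaw":0.6},{"dx":0.079,"dy":0.098,"dz":0.36,"roll":0,"jaw":0.6},{"dx":0.079,"dy":0.098,"dz":0.368,"roll":0,"jaw":0.6},{"dx":0.079,"dy":0.098,"dz":0.368,"roll":0,"jaw":0.6}]'
python3 - <<'E'
from h import *
cv2.imwrite("pics/w3.png",get_image("wrist")[200:])
E
```

```text
t: 3.22
tool_pos: [526.0, 5.3, 118.8]
eef_rot: [3.141, -0.003, -0.002]
contact_force: [1.6, 0.5, 0.7]
gripper_width: 51.4
```

View pics/w3.png

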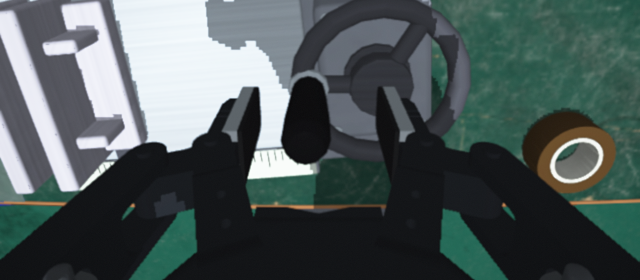

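The handle stands between the pads, about 3 mm to the +y side. I'll shift by that and close.

```bash
python3 -m inch '[{"dx":0,"dy":-0.006,"dz":0,"roll":0,"jaw":0.6},{"dx":0,"dy":-0.006,"dz":0,"roll":0,"jaw":0.0},{"dx":0,"dy":-0.006,"dz":0,"roll":0,"jaw":0.0},{"dx":0,"dy":-0.006,"dz":0,"roll":0,"jaw":0.0},{"dx":0,"dy":-0.006,"dz":0,"roll":0,"jaw":0.0},{"dx":0,"dy":-0.006,"dz":0,"roll":0,"jaw":0.0},{"dx":0,"dy":-0.006,"dz":0,"roll":0,"jaw":0.0},{"dx":0,"dy":-0.006,"dz":0,"roll":0,"jaw":0.0}]'
```

```text
t: 3.93
tool_pos: [526.7, 10.1, 120.1]
eef_rot: [-3.142, -0.001, -0.002]
contact_force: [-1.2, 0.4, 5.7]
gripper_width: 16.1
```

```bash
python3 -m inch '[{"dx":-0.0186,"dy":0.0025,"dz":0,"roll":0,"jaw":0},{"dx":-0.036,"dy":0.0096,"dz":0,"roll":0,"jaw":0},{"dx":-0.0509,"dy":0.0211,"dz":0,"roll":0,"jaw":0},{"dx":-0.0624,"dy":0.036,"dz":0,"roll":0,"jaw":0},{"dx":-0.0695,"dy":0.0534,"dz":0,"roll":0,"jaw":0},{"dx":-0.072,"dy":0.072,"dz":0,"roll":0,"jaw":0},{"dx":-0.072,"dy":0.072,"dz":0,"roll":0,"jaw":0},{"dx":-0.072,"dy":0.072,"dz":0,"roll":0,"jaw":0}]'
python3 -c "
from station import state;s=state();print(s['tool_pos'],s['contact_force'])"
```

```text
t: 4.6
tool_pos: [490.8, -28.0, 120.1]
eef_rot: [3.14, -0.003, 0.003]
contact_force: [2.6, -1.6, 8.3]
gripper_width: 16.6
[490.80571952 -28.02513157 120.05984197] [ 2.62133121 -1.57436449  8.33628073]
```

```bash
python3 -m inch '[{"dx":0.0025,"dy":0.0186,"dz":0,"roll":0,"jaw":0},{"dx":0.0096,"dy":0.036,"dz":0,"roll":0,"jaw":0},{"dx":0.0211,"dy":0.0509,"dz":0,"roll":0,"jaw":0},{"dx":0.036,"dy":0.0624,"dz":0,"roll":0,"jaw":0},{"dx":0.0534,"dy":0.0695,"dz":0,"roll":0,"jaw":0},{"dx":0.072,"dy":0.072,"dz":0,"roll":0,"jaw":0},{"dx":0.0906,"dy":0.0695,"dz":0,"roll":0,"jaw":0},{"dx":0.108,"dy":0.0624,"dz":0,"roll":0,"jaw":0},{"dx":0.1229,"dy":0.0509,"dz":0,"roll":0,"jaw":0},{"dx":0.1344,"dy":0.036,"dz":0,"roll":0,"jaw":0},{"dx":0.1415,"dy":0.0186,"dz":0,"roll":0,"jaw":0},{"dx":0.144,"dy":0,"dz":0,"roll":0,"jaw":0}]'
```

```text
t: 5.6
tool_pos: [562.8, -28.3, 120.1]
eef_rot: [3.139, -0.003, 0.002]
contact_force: [1.5, -3.3, 9.7]
gripper_width: 16.3
```

```bash
python3 -m inch '[{"dx":-0.0025,"dy":-0.0186,"dz":0,"roll":0,"jaw":0},{"dx":-0.0096,"dy":-0.036,"dz":0,"roll":0,"jaw":0},{"dx":-0.0211,"dy":-0.0509,"dz":0,"roll":0,"jaw":0},{"dx":-0.036,"dy":-0.0624,"dz":0,"roll":0,"jaw":0},{"dx":-0.0534,"dy":-0.0695,"dz":0,"roll":0,"jaw":0},{"dx":-0.072,"dy":-0.072,"dz":0,"roll":0,"jaw":0},{"dx":-0.0906,"dy":-0.0695,"dz":0,"roll":0,"jaw":0},{"dx":-0.108,"dy":-0.0624,"dz":0,"roll":0,"jaw":0},{"dx":-0.1229,"dy":-0.0509,"dz":0,"roll":0,"jaw":0},{"dx":-0.1344,"dy":-0.036,"dz":0,"roll":0,"jaw":0},{"dx":-0.1415,"dy":-0.0186,"dz":0,"roll":0,"jaw":0},{"dx":-0.144,"dy":0,"dz":0,"roll":0,"jaw":0}]'
python3 -m inch '[{"dx":0.0025,"dy":0.0186,"dz":0,"roll":0,"jaw":0},{"dx":0.0096,"dy":0.036,"dz":0,"roll":0,"jaw":0},{"dx":0.0211,"dy":0.0509,"dz":0,"roll":0,"jaw":0},{"dx":0.036,"dy":0.0624,"dz":0,"roll":0,"jaw":0},{"dx":0.0534,"dy":0.0695,"dz":0,"roll":0,"jaw":0},{"dx":0.072,"dy":0.072,"dz":0,"roll":0,"jaw":0},{"dx":0.0906,"dy":0.0695,"dz":0,"roll":0,"jaw":0},{"dx":0.108,"dy":0.0624,"dz":0,"roll":0,"jaw":0},{"dx":0.1229,"dy":0.0509,"dz":0,"roll":0,"jaw":0},{"dx":0.1344,"dy":0.036,"dz":0,"roll":0,"jaw":0},{"dx":0.1415,"dy":0.0186,"dz":0,"roll":0,"jaw":0},{"dx":0.144,"dy":0,"dz":0,"roll":0,"jaw":0}]'
python3 -m inch '[{"dx":-0.0025,"dy":-0.0186,"dz":0,"roll":0,"jaw":0},{"dx":-0.0096,"dy":-0.036,"dz":0,"roll":0,"jaw":0},{"dx":-0.0211,"dy":-0.0509,"dz":0,"roll":0,"jaw":0},{"dx":-0.036,"dy":-0.0624,"dz":0,"roll":0,"jaw":0},{"dx":-0.0534,"dy":-0.0695,"dz":0,"roll":0,"jaw":0},{"dx":-0.072,"dy":-0.072,"dz":0,"roll":0,"jaw":0},{"dx":-0.0906,"dy":-0.0695,"dz":0,"roll":0,"jaw":0},{"dx":-0.108,"dy":-0.0624,"dz":0,"roll":0,"jaw":0},{"dx":-0.1229,"dy":-0.0509,"dz":0,"roll":0,"jaw":0},{"dx":-0.1344,"dy":-0.036,"dz":0,"roll":0,"jaw":0},{"dx":-0.1415,"dy":-0.0186,"dz":0,"roll":0,"jaw":0},{"dx":-0.144,"dy":0,"dz":0,"roll":0,"jaw":0}]'
python3 - <<'E'
from h import *
import json
s=state();json.dump({k:list(map(float,s[k])) for k in("tool_pos","eef_rot")},open("w4.json","w"));print(s["tool_pos"],s["contact_force"])
I=get_image("wrist");cv2.imwrite("pics/w4.png",I)
cv2.imwrite("pics/w4b.png",I[0:350,0:400]);
E
```

```text
t: 6.6
tool_pos: [490.6, -26.4, 120.1]
eef_rot: [-3.141, -0.001, -0.004]
contact_force: [5.7, 2.7, 4.6]
gripper_width: 16.2
t: 7.6
tool_pos: [562.8, -28.3, 120.1]
eef_rot: [3.139, -0.003, 0.002]
contact_force: [1.1, -3.3, 10.2]
gripper_width: 16.4
t: 8.6
tool_pos: [490.7, -26.3, 120.1]
eef_rot: [-3.141, -0.001, -0.004]
contact_force: [5.4, 2.5, 5.1]
gripper_width: 16.5
[490.66384209 -26.33091526 120.12143572] [5.43111647 2.49388528 5.05322443]
```

View pics/w4.png

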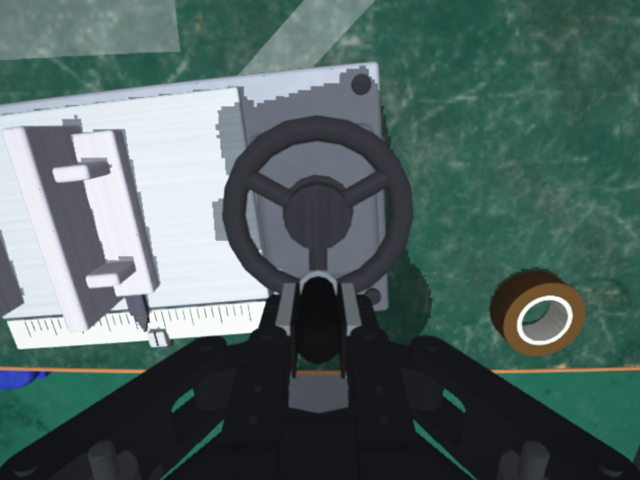

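Pointer tip at about (146,330) and clip at about (159,338), so they are close. I'll read the pixels numerically.

```bash
python3 - <<'E'
from h import *
import json
np.set_printoptions(precision=1,suppress=True)
W=cam("wrist",json.load(open("w4.json")));g=cv2.cvtColor(cv2.imread("pics/w4.png"),cv2.COLOR_BGR2GRAY)
for r in range(314,350): print(r,' '.join(f"{v:3d}" for v in g[r,132:176]))
a=onz(W,(146,330),34);b=onz(W,(160,336),34);u=np.array([-np.sin(np.radians(5.1)),np.cos(np.radians(5.1)),0]);print(a,b,(a-b)@u)
E
```

```text
314  95  96  96  99  99  99 101 102 101  99  97  96  95  93  79  52  77 187 249 252 253 249 194 203 250 252 252 252 249 203 186 248 253 252 252 250 230 181 233 252 252 252 252 237
315 144 115  96  94  95  94  96  98  99 100  99  98  98  98  91  63  90 202 251 253 252 251 208 181 247 252 252 252 251 232 175 234 252 252 252 252 241 188 224 251 252 252 252 241
316 235 175 112  96 100 101 100 101 102 103 103 103 102 103  94  70  91 197 250 252 252 251 227 166 235 252 252 252 253 246 176 212 251 252 252 252 245 196 214 250 252 252 252 247
317 249 208 123  96 104 111 109 109 108 108 109 105 104 101  87  59  75 181 249 252 252 252 244 172 208 251 252 252 252 249 187 198 250 252 252 252 247 209 192 244 252 252 252 251
318 252 236 140  89 101 107 106 106 106 105 106 104 104  99  81  51  57 161 248 253 252 252 250 192 184 249 252 252 252 249 205 185 248 253 252 252 251 231 180 232 251 252 252 252
319 252 245 173  94  94 101 101 102 102 102 102 103 104 102  85  54  46 146 246 253 252 252 251 212 174 246 252 252 252 252 233 173 233 252 252 252 252 241 191 225 250 252 252 251
320 252 249 208 109 
[... 4737 characters left out ...]
32 190 214 218 220 214 188 163 157 162 167 168 167 160 153 145 128  96  78  73  69  69  75  79  81  83
347  89  89  90  88  83  79  75  76  75  74  77  76  75  74  75  74  73  76  89 116 132 132 130 127 120 116 113 107 105 106 108 104 100  94  89  84  80  78  79  77  79  80  79  81
348  83  85  86  84  83  80  80  78  76  77  76  76  75  75  76  76  76  75  75  76  76  77  76  77  82  86  90  92  91  93  95  95  93  90  88  85  84  83  80  78  78  79  78  80
349  79  80  80  81  81  82  82  80  78  77  76  75  75  76  77  79  79  78  76  76  76  78  79  81  84  89  92  92  91  90  88  87  85  86  86  83  83  81  79  78  78  76  79  80
[434.7  88.9  34. ] [430.1  80.   34. ] 8.505138200019855
```

```bash
python3 -m inch '[{"dx":0.0025,"dy":0.0186,"dz":0,"roll":0,"jaw":0},{"dx":0.0096,"dy":0.036,"dz":0,"roll":0,"jaw":0},{"dx":0.0211,"dy":0.0509,"dz":0,"roll":0,"jaw":0},{"dx":0.036,"dy":0.0624,"dz":0,"roll":0,"jaw":0},{"dx":0.0534,"dy":0.0695,"dz":0,"roll":0,"jaw":0},{"dx":0.072,"dy":0.072,"dz":0,"roll":0,"jaw":0},{"dx":0.072,"dy":0.072,"dz":0,"roll":0,"jaw":0},{"dx":0.072,"dy":0.072,"dz":0,"roll":0,"jaw":0.5},{"dx":0.072,"dy":0.072,"dz":0,"roll":0,"jaw":0.5},{"dx":0.072,"dy":0.072,"dz":0,"roll":0,"jaw":0.5},{"dx":0.072,"dy":0.072,"dz":0,"roll":0,"jaw":0.5},{"dx":0.072,"dy":0.072,"dz":0,"roll":0,"jaw":0.5}]'
```

```text
t: 9.65
tool_pos: [525.6, -62.5, 119.0]
eef_rot: [3.141, -0.0, -0.002]
contact_force: [-0.1, 0.4, -0.3]
gripper_width: 42.8
```

```bash
python3 -m inch '[{"dx":0,"dy":0,"dz":-0.03,"roll":0,"jaw":0.5},{"dx":0,"dy":0,"dz":-0.08,"roll":0,"jaw":0.5},{"dx":0,"dy":0,"dz":-0.1,"roll":0,"jaw":0.5},{"dx":-0.03,"dy":-0.05,"dz":-0.11,"roll":0,"jaw":0.5},{"dx":-0.07,"dy":-0.1,"dz":-0.11,"roll":0,"jaw":0.5},{"dx":-0.11,"dy":-0.16,"dz":-0.11,"roll":0,"jaw":0.5},{"dx":-0.16,"dy":-0.22,"dz":-0.1,"roll":0,"jaw":0.5},{"dx":-0.2,"dy":-0.265,"dz":-0.08,"roll":0,"jaw":0.5},{"dx":-0.21,"dy":-0.285,"dz":-0.06,"roll":0,"jaw":0.5},{"dx":-0.21,"dy":-0.285,"dz":-0.05,"roll":0,"jaw":0.5},{"dx":-0.21,"dy":-0.285,"dz":-0.05,"roll":0,"jaw":0.5},{"dx":-0.21,"dy":-0.285,"dz":-0.05,"roll":0,"jaw":0.5}]'
python3 - <<'E'
from h import *
import json
s=state();json.dump({k:list(map(float,s[k])) for k in("tool_pos","eef_rot")},open("w5.json","w"));print(s["tool_pos"])
I=get_image("wrist");cv2.imwrite("pics/w5.png",I)
u,v=proj(cam("wrist",s),(430,83,34)).astype(int);print(u,v)
cv2.imwrite("pics/w5c.png",np.hstack([cv2.resize(I,(400,300)),cv2.resize(I[v-50:v+50,u-66:u+66],(396,300),interpolation=cv2.INTER_CUBIC)]))
E
```

```text
t: 10.65
tool_pos: [421.9, 79.6, 144.2]
eef_rot: [3.141, -0.001, -0.0]
contact_force: [-0.1, -0.7, -0.0]
gripper_width: 42.5
[421.86967264  79.56065235 144.23806262]
311 228
```

View pics/w5c.png

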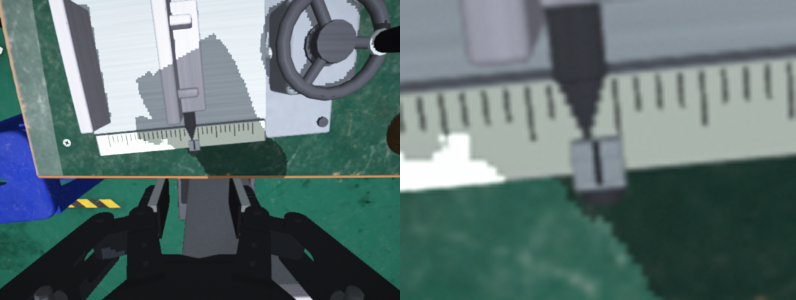

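Near overhead now: in the 3x inset the pointer tip (588,137) sits just left of the clip line (597,145)-(601,185). That is under 2 mm still to go. I'll measure it in sub-pixels.

```bash
python3 - <<'E'
from h import *
import json
np.set_printoptions(precision=2,suppress=True)
s=json.load(open("w5.json"));W=cam("wrist",s);g=cv2.cvtColor(cv2.imread("pics/w5.png"),cv2.COLOR_BGR2GRAY)
print("cols",list(range(293,325)))
for r in range(200,245): print(r,' '.join(f"{v:3d}" for v in g[r,293:325]))
print(proj(W,(430,83,34)),proj(W,(440,83,34)),proj(W,(430,93,34)))
E
```

```text
cols [293, 294, 295, 296, 297, 298, 299, 300, 301, 302, 303, 304, 305, 306, 307, 308, 309, 310, 311, 312, 313, 314, 315, 316, 317, 318, 319, 320, 321, 322, 323, 324]
200 124 120  96  63  54  56  56  56  55  55  55  56  56  57  56  55  55  54  54  53  57  68  77  80  81  82  82  83  83  83  81  82
201  93  91  77  59  54  55  55  56  55  56  55  57  55  57  56  56  55  55  53  52  58  71  83  86  88  93  98 102 106 108 111 112
202  79  78  68  57  54  54  55  55  56  55  56  55  57  57  56  56  55  54  53  53  70  96 114 119 120 127 132 138 141 141 143 150
203  83  83  74  60  55  54  55  55  55  55  55  55  56  56  55  54  53  52  52  65 102 137 151 153 158 164 166 168 166 153 142 155
204 115 116 106  82  60  53  54  53  52  52  51  52  53  53  53  51  52  50  54  86 135 161 149 131 151 173 177 178 173 148 119 140
205 155 154 150 131  92  62  51  50  50  49  50  53  55  54  55  55  54  54  60  96 147 168 139 108 141 172 178 178 174 150 114 135
206 158 140 151 160 134  89  60  54  53  53  54  55  56  57  56  57  55  55  63 101 150 168 140 107 139 172 178 177 174 152 114 131
207 146 11
[... 4353 characters left out ...]
  76  76  77  78  77  71  62  53  67 105 130 137 138 138 137 132 121 112 111 113 109 103 102  99  94  81  64  52  46  45  44
241  78  75  75  75  76  77  77  63  49  54  79  97  99  97  95  92  88  85  82  78  76  71  67  64  62  56  53  52  50  48  44  44
242  77  76  74  76  76  77  76  63  47  46  57  66  63  59  57  57  58  58  57  58  57  55  53  51  49  46  46  49  49  47  43  44
243  76  75  74  75  78  77  76  62  46  44  48  54  52  48  48  50  53  54  55  56  56  54  53  51  47  46  45  46  46  45  44  45
244  76  75  75  77  77  78  75  66  54  50  51  50  49  48  48  51  53  53  55  55  55  54  53  50  47  45  44  45  43  43  44  44
[311.35 228.51] [311.26 214.23] [296.63 228.53]
```

```bash
python3 -m inch '[{"dx":0.02,"dy":0.03,"dz":-0.03,"roll":0,"jaw":0.5},{"dx":0.06,"dy":0.08,"dz":-0.06,"roll":0,"jaw":0.5},{"dx":0.1,"dy":0.14,"dz":-0.06,"roll":0,"jaw":0.5},{"dx":0.15,"dy":0.2,"dz":-0.06,"roll":0,"jaw":0.5},{"dx":0.19,"dy":0.255,"dz":-0.06,"roll":0,"jaw":0.5},{"dx":0.21,"dy":0.285,"dz":-0.05,"roll":0,"jaw":0.5},{"dx":0.21,"dy":0.285,"dz":-0.01,"roll":0,"jaw":0.5},{"dx":0.21,"dy":0.285,"dz":0.03,"roll":0,"jaw":0.5},{"dx":0.21,"dy":0.285,"dz":0.05,"roll":0,"jaw":0.5},{"dx":0.21,"dy":0.285,"dz":0.05,"roll":0,"jaw":0.5},{"dx":0.21,"dy":0.285,"dz":0.05,"roll":0,"jaw":0.2},{"dx":0.21,"dy":0.285,"dz":0.05,"roll":0,"jaw":0}]'
python3 -m inch '[{"dx":0,"dy":0,"dz":0,"roll":0,"jaw":0},{"dx":0,"dy":0,"dz":0,"roll":0,"jaw":0},{"dx":0,"dy":0,"dz":0,"roll":0,"jaw":0},{"dx":0,"dy":0,"dz":0,"roll":0,"jaw":0},{"dx":0,"dy":0,"dz":0,"roll":0,"jaw":0}]'
```

```text
t: 11.7
tool_pos: [526.8, -62.0, 120.2]
eef_rot: [3.142, 0.001, 0.002]
contact_force: [0.4, 0.6, -0.1]
gripper_width: 19.6
t: 12.12
tool_pos: [526.9, -61.9, 120.3]
eef_rot: [3.141, 0.001, 0.003]
contact_force: [-1.5, 0.1, 7.0]
gripper_width: 16.3
```

```bash
python3 -m inch '[{"dx":0.0106,"dy":-0.0008,"dz":0,"roll":0,"jaw":0},{"dx":0.0211,"dy":-0.0031,"dz":0,"roll":0,"jaw":0},{"dx":0.031,"dy":-0.007,"dz":0,"roll":0,"jaw":0},{"dx":0.0405,"dy":-0.0125,"dz":0,"roll":0,"jaw":0},{"dx":0.0405,"dy":-0.0125,"dz":0,"roll":0,"jaw":0},{"dx":0.0405,"dy":-0.0125,"dz":0,"roll":0,"jaw":0},{"dx":0.0405,"dy":-0.0125,"dz":0,"roll":0,"jaw":0.5},{"dx":0.0405,"dy":-0.0125,"dz":0,"roll":0,"jaw":0.5},{"dx":0.0405,"dy":-0.0125,"dz":0,"roll":0,"jaw":0.5},{"dx":0.0405,"dy":-0.0125,"dz":0,"roll":0,"jaw":0.5},{"dx":0.0405,"dy":-0.0125,"dz":-0.02,"roll":0,"jaw":0.5},{"dx":0.0405,"dy":-0.0125,"dz":-0.06,"roll":0,"jaw":0.5}]'
python3 -m inch '[{"dx":0,"dy":0,"dz":-0.05,"roll":0,"jaw":0.5},{"dx":-0.04,"dy":-0.04,"dz":-0.05,"roll":0,"jaw":0.5},{"dx":-0.09,"dy":-0.1,"dz":-0.05,"roll":0,"jaw":0.5},{"dx":-0.14,"dy":-0.16,"dz":-0.05,"roll":0,"jaw":0.5},{"dx":-0.19,"dy":-0.22,"dz":-0.04,"roll":0,"jaw":0.5},{"dx":-0.23,"dy":-0.26,"dz":-0.02,"roll":0,"jaw":0.5},{"dx":-0.2505,"dy":-0.2725,"dz":0,"roll":0,"jaw":0.5},{"dx":-0.2505,"dy":-0.2725,"dz":0.01,"roll":0,"jaw":0.5},{"dx":-0.2505,"dy":-0.2725,"dz":0.01,"roll":0,"jaw":0.5},{"dx":-0.2505,"dy":-0.2725,"dz":0.01,"roll":0,"jaw":0.5}]'
python3 - <<'E'
from h import *
import json
s=state();json.dump({k:list(map(float,s[k])) for k in("tool_pos","eef_rot")},open("w6.json","w"));print(s["tool_pos"])
I=get_image("wrist");cv2.imwrite("pics/w6.png",I);W=cam("wrist",s)
u,v=proj(W,(430,81,34)).astype(int);print(u,v,proj(W,(430,91,34)))
g=cv2.cvtColor(I,cv2.COLOR_BGR2GRAY)
print(u-14)
for r in range(v-22,v+12): print(r,' '.join(f"{x:3d}" for x in g[r,u-14:u+14]))
E
```

```text
t: 13.12
tool_pos: [545.1, -56.0, 148.1]
eef_rot: [-3.141, -0.0, 0.007]
contact_force: [-0.7, -0.0, 0.2]
gripper_width: 43.0
t: 13.95
tool_pos: [422.3, 79.8, 144.7]
eef_rot: [3.141, -0.001, 0.001]
contact_force: [0.5, -0.3, -0.4]
gripper_width: 42.3
[422.32871375  79.77491961 144.69900875]
314 229 [299.97192242 229.10627937]
300
207 158 115  68  54  54  56  55  57  56  56  57  57  56  57  59  61  71 127 170 178 177 177 169 132 111 151 175 177
208 168 130  75  54  55  56  55  56  56  57  58  57  57  60  77 102 101 129 167 177 177 178 171 133 104 143 172 177
209 171 138  80  53  55  56  56  56  57  56  57  57  56  63  92 128 120 119 158 175 177 177 170 134 103 140 172 178
210 173 141  82  51  53  56  56  56  56  57  56  56  55  59  88 128 124 113 150 174 176 178 172 140 108 141 172 178
211 173 144  87  51  52  55  56  56  56  55  55  55  56  59  88 129 124 104 143 172 177 177 172 142 110 140 172 177
212 174 150  98  62  64  62  57  56  55  55  56  56  58  73 110 141 129 103 139 172 177 177 172 140 103 134 171 177
213 174 156 110  90 101  85  62  56  56  56  57  56  62  93 138 160 139 1
[... 2474 characters left out ...]
 111
235 173 168 153 140 141 144 144 144 144 134  94  57  99 139 145 144 144 144 141 130 109  90  85  82  75  70  62  57
236 149 139 127 127 139 143 143 144 144 137 101  58  98 137 144 143 144 144 142 129  95  59  47  46  45  45  43  41
237  93  86  86 111 136 142 144 144 144 138 105  59  85 127 141 143 143 141 141 130  97  57  43  42  43  43  44  42
238  57  54  64 102 134 142 141 141 143 138 104  59  74 117 139 146 145 138 136 130 101  60  45  44  43  43  43  42
239  48  50  62 104 139 143 137 135 138 134 112  80  81 116 141 147 145 142 139 129  98  58  47  44  43  43  43  42
240  46  48  65 111 145 147 143 139 139 136 128 117 114 123 133 133 132 128 121 104  78  55  47  46  44  43  43  42
```

Tip at column 310.0 (row 222), clip line extrapolated to 309.7: the pointer is within about 0.2 mm of the line. Next I'll look at the gap from directly above it.

```bash
python3 -m inch '[{"dx":0.01,"dy":-0.02,"dz":-0.03,"roll":0,"jaw":0.9},{"dx":0.05,"dy":-0.07,"dz":-0.08,"roll":0,"jaw":0.9},{"dx":0.09,"dy":-0.12,"dz":-0.13,"roll":0,"jaw":0.9},{"dx":0.1,"dy":-0.14,"dz":-0.16,"roll":0,"jaw":0.9},{"dx":0.1,"dy":-0.14,"dz":-0.16,"roll":0,"jaw":0.9},{"dx":0.1,"dy":-0.14,"dz":-0.16,"roll":0,"jaw":0.9}]'
python3 - <<'E'
from h import *
import json
s=state();json.dump({k:list(map(float,s[k])) for k in("tool_pos","eef_rot")},open("w7.json","w"));print(s["tool_pos"])
I=get_image("wrist");cv2.imwrite("pics/w7.png",I);W=cam("wrist",s)
print(proj(W,(505,150,75)))
cv2.imwrite("pics/w7c.png",cv2.resize(I[40:260,200:480],None,fx=2.7,fy=2.7,interpolation=cv2.INTER_CUBIC))
E
```

```text
t: 14.5
tool_pos: [472.5, 150.1, 225.0]
eef_rot: [-3.141, 0.001, -0.003]
contact_force: [-1.2, -0.9, -0.7]
gripper_width: 76.9
[472.47199769 150.0814004  225.00013297]
[316.81614064 183.43443426]
```

View pics/w7c.png

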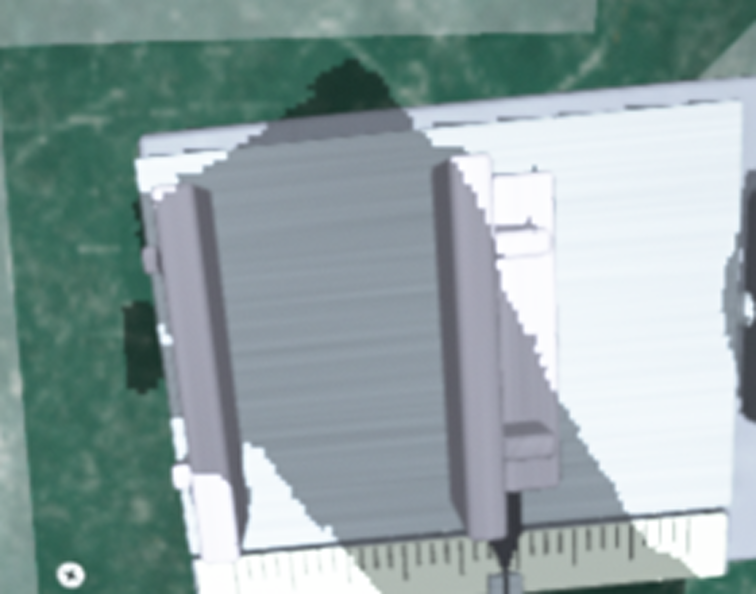

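The fence's inner top edge runs (190,187)-(238,558) in the crop. The jaw's inner top edge runs (449,158)-(470,538). The bed-level edges are at (208,187)-(245,510) and (433,165)-(452,513), and the pointer meets the clip line at (505,560).

```bash
python3 - <<'E'
from h import *
import json
np.set_printoptions(precision=1,suppress=True)
W=cam("wrist",json.load(open("w7.json")))
P=lambda u,v,z:onz(W,(200+(u+.5)/2.7-.5,40+(v+.5)/2.7-.5),z)
for a in[5.0]:
  x=np.array([np.cos(np.radians(a)),np.sin(np.radians(a)),0]);y=np.array([-x[1],x[0],0])
  for n,p,q,z in[("fence top",(190,187),(238,558),75),("jaw top",(449,158),(470,538),75),("fence bot",(208,187),(245,510),30),("jaw bot",(433,165),(452,513),30),("bedN",(137,158),(741,100),30),("scaleS",(240,552),(725,512),30)]:
    A,B=P(*p,z),P(*q,z);d=A-B;print(n,A,B,"len",np.linalg.norm(d),"yaw",np.degrees(np.arctan2(d[1],d[0])),"mid",(A+B)/2,"st",(A+B)/2@x,(A+B)/2@y)
# carton from w1, top: top face corners z=118
T=cam("top");
for uv in[(608,32),(658,28),(680,148),(628,155)]: print("carton",onz(T,(170+uv[0]/3,195+uv[1]/3),118))
# joints
print(np.round(state()["joints"],2))
E
```

```text
fence top [559.3 183.7  75. ] [453.9 173.6  75. ] len 105.86589802923756 yaw 5.524429365639148 mid [506.6 178.7  75. ] st 520.2158540350332 133.81971840042547
jaw top [566.6 114.6  75. ] [460.1 104.2  75. ] len 106.9063466216311 yaw 5.5592970721470705 mid [513.3 109.4  75. ] st 520.9334327524115 64.26658816630746
fence bot [560.9 183.9  30. ] [455.5 174.8  30. ] len 105.81912953630852 yaw 4.951747841107623 mid [508.2 179.3  30. ] st 521.8807900373006 134.3559158723964
jaw bot [567.4 113.7  30. ] [454.3 103.4  30. ] len 113.48945690022086 yaw 5.230885633721419 mid [510.9 108.6  30. ] st 518.3690892671752 63.634758513304746
bedN [569.6 205.7  30. ] [586.9  19.5  30. ] len 187.0066309001688 yaw 95.31843420736732 mid [578.2 112.6  30. ] st 585.8403954397403 61.758997644243365
scaleS [440.2 176.9  30. ] [454.7   8.5  30. ] len 169.0321456062328 yaw 94.91696608758295 mid [447.4  92.7  30. ] st 453.7858835371589 53.32742596707661
carton [ 626.2 -299.8  118. ]
carton [ 630.1 -341.3  118. ]
carton [ 530.6 -358.8  118. ]
carton [ 524.3 -316.1  118. ]
[-0.   0.3 -0.4  1.9  0.2  0.9 -2.1]
```

Gap 70 mm (58-74 expected), centre at world (509.4, 144.1), yaw 5.25 deg. The carton is roughly at (578,-329), yaw 9.6 deg, and its size checks at 103x42. I'll go above it.

```bash
python3 -m inch '[{"dx":0.01,"dy":0.03,"dz":-0.03,"roll":0,"jaw":1},{"dx":0.02,"dy":0.09,"dz":-0.06,"roll":-0.05,"jaw":1},{"dx":0.04,"dy":0.17,"dz":-0.06,"roll":-0.1,"jaw":1},{"dx":0.05,"dy":0.25,"dz":-0.06,"roll":-0.15,"jaw":1},{"dx":0.06,"dy":0.33,"dz":-0.06,"roll":-0.2,"jaw":1},{"dx":0.075,"dy":0.41,"dz":-0.06,"roll":-0.213,"jaw":1},{"dx":0.09,"dy":0.49,"dz":-0.06,"roll":-0.213,"jaw":1},{"dx":0.1,"dy":0.57,"dz":-0.06,"roll":-0.213,"jaw":1},{"dx":0.11,"dy":0.65,"dz":-0.06,"roll":-0.213,"jaw":1},{"dx":0.12,"dy":0.73,"dz":-0.06,"roll":-0.213,"jaw":1},{"dx":0.13,"dy":0.81,"dz":-0.06,"roll":-0.213,"jaw":1},{"dx":0.136,"dy":0.88,"dz":-0.06,"roll":-0.213,"jaw":1}]'
python3 -m inch '[{"dx":0,"dy":0.05,"dz":0,"roll":0,"jaw":1},{"dx":0,"dy":0.078,"dz":0,"roll":0,"jaw":1},{"dx":0,"dy":0.078,"dz":0,"roll":0,"jaw":1},{"dx":0,"dy":0.078,"dz":0,"roll":0,"jaw":1}]'
python3 - <<'E'
from h import *
import json
np.set_printoptions(precision=1,suppress=True)
s=state();json.dump({k:list(map(float,s[k])) for k in("tool_pos","eef_rot")},open("w8.json","w"));print(s["tool_pos"],s["eef_rot"])
I=get_image("wrist");cv2.imwrite("pics/w8.png",I);W=cam("wrist",s)
for X in[(626,-300,118),(630,-341,118),(531,-359,118),(524,-316,118)]: print(proj(W,X))
cv2.imwrite("pics/w8c.png",I[:380])
E
```

```text
t: 15.55
tool_pos: [537.2, -294.0, 252.8]
eef_rot: [-3.131, -0.257, 0.005]
contact_force: [-0.4, 0.8, 0.8]
gripper_width: 85.2
t: 15.88
tool_pos: [544.1, -329.3, 252.7]
eef_rot: [-3.129, -0.258, 0.004]
contact_force: [0.0, 1.1, -0.1]
gripper_width: 85.6
[ 544.1 -329.3  252.7] [-3.1 -0.3  0. ]
[294.1 108.6]
[354.3 112.9]
[352.4 251. ]
[295.6 250.9]
```

View pics/w8c.png

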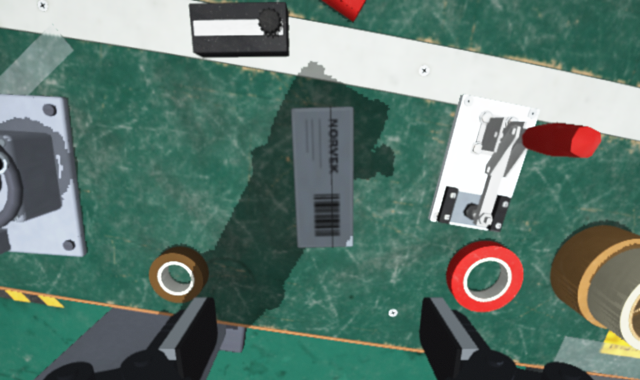

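The carton's top face has corners (292,108), (353,107), (354,247) and (298,248). All bystanders are clear of the fingers.

```bash
python3 - <<'E'
from h import *
import json
np.set_printoptions(precision=3,suppress=True)
s=json.load(open("w8.json"));W=cam("wrist",s)
c=[onz(W,p,118) for p in[(292,108),(353.5,107),(354,247),(298,248)]]
print(np.array(c));m=np.mean(c,0);d=(c[0]+c[1]-c[2]-c[3]);yaw=np.degrees(np.arctan2(d[1],d[0]))
print("len",np.linalg.norm(d)/2,"th",np.linalg.norm(c[0]-c[1]),np.linalg.norm(c[3]-c[2]),"centre",m,"yaw",yaw)
R=Ro.from_rotvec(s["eef_rot"]).as_matrix();ty=np.degrees(np.arctan2(R[1,0],R[0,0]));print("toolyaw",ty,"roll",(ty-yaw)/45)
print("move",R.T@(np.array([m[0],m[1],102])-s["tool_pos"])/500)
E
```

```text
[[ 626.169 -298.53   118.   ]
 [ 633.664 -339.704  118.   ]
 [ 534.441 -359.572  118.   ]
 [ 526.621 -317.469  118.   ]]
len 101.26219100280582 th 41.85020758633896 42.82308641431929 centre [ 580.224 -328.819  118.   ] yaw 11.04714067631222
toolyaw 9.417563149000639 roll -0.036212833940257344
move [0.072 0.011 0.301]
```

```bash
python3 -m inch '[{"dx":0.02,"dy":0.003,"dz":0.02,"roll":-0.03,"jaw":1},{"dx":0.05,"dy":0.008,"dz":0.06,"roll":-0.03,"jaw":1},{"dx":0.071,"dy":0.011,"dz":0.11,"roll":-0.03,"jaw":1},{"dx":0.071,"dy":0.011,"dz":0.15,"roll":-0.03,"jaw":1},{"dx":0.071,"dy":0.011,"dz":0.19,"roll":-0.03,"jaw":1},{"dx":0.071,"dy":0.011,"dz":0.23,"roll":-0.03,"jaw":1},{"dx":0.071,"dy":0.011,"dz":0.265,"roll":-0.03,"jaw":1},{"dx":0.071,"dy":0.011,"dz":0.29,"roll":-0.03,"jaw":1},{"dx":0.071,"dy":0.011,"dz":0.302,"roll":-0.03,"jaw":1},{"dx":0.071,"dy":0.011,"dz":0.302,"roll":-0.03,"jaw":1},{"dx":0.071,"dy":0.011,"dz":0.302,"roll":-0.03,"jaw":0.7},{"dx":0.071,"dy":0.011,"dz":0.302,"roll":-0.03,"jaw":0.6}]'
python3 -m inch '[{"dx":0,"dy":0,"dz":0,"roll":0,"jaw":0.5},{"dx":0,"dy":0,"dz":0,"roll":0,"jaw":0.3},{"dx":0,"dy":0,"dz":0,"roll":0,"jaw":0},{"dx":0,"dy":0,"dz":0,"roll":0,"jaw":0},{"dx":0,"dy":0,"dz":0,"roll":0,"jaw":0},{"dx":0,"dy":0,"dz":0,"roll":0,"jaw":0}]'
```

```text
t: 16.93
tool_pos: [582.5, -327.7, 104.4]
eef_rot: [3.126, 0.3, 0.003]
contact_force: [-0.1, 0.2, -0.0]
gripper_width: 63.9
t: 17.43
tool_pos: [582.4, -327.6, 104.5]
eef_rot: [3.127, 0.3, 0.003]
contact_force: [-1.6, 1.3, 6.5]
gripper_width: 42.7
```

```bash
python3 -m inch '[{"dx":0,"dy":0,"dz":-0.01,"roll":0,"jaw":0},{"dx":0,"dy":0,"dz":-0.03,"roll":0,"jaw":0},{"dx":0,"dy":0,"dz":-0.06,"roll":0,"jaw":0},{"dx":0,"dy":0,"dz":-0.1,"roll":0,"jaw":0},{"dx":0,"dy":0,"dz":-0.14,"roll":0,"jaw":0},{"dx":0,"dy":0,"dz":-0.18,"roll":0,"jaw":0},{"dx":0,"dy":0,"dz":-0.22,"roll":0,"jaw":0},{"dx":0,"dy":0,"dz":-0.26,"roll":0,"jaw":0},{"dx":0,"dy":0,"dz":-0.29,"roll":0,"jaw":0},{"dx":0,"dy":0,"dz":-0.31,"roll":0,"jaw":0},{"dx":0,"dy":0,"dz":-0.325,"roll":0,"jaw":0},{"dx":0,"dy":0,"dz":-0.33,"roll":0,"jaw":0}]'
python3 -m inch '[{"dx":0,"dy":-0.01,"dz":0,"roll":0,"jaw":0},{"dx":0.0015,"dy":-0.035,"dz":0,"roll":0,"jaw":0},{"dx":0.003,"dy":-0.07,"dz":0,"roll":0,"jaw":0},{"dx":0.005,"dy":-0.11,"dz":0,"roll":0.02,"jaw":0},{"dx":0.007,"dy":-0.16,"dz":0,"roll":0.04,"jaw":0},{"dx":0.009,"dy":-0.21,"dz":0,"roll":0.06,"jaw":0},{"dx":0.011,"dy":-0.26,"dz":0,"roll":0.08,"jaw":0},{"dx":0.013,"dy":-0.31,"dz":0,"roll":0.1,"jaw":0},{"dx":0.015,"dy":-0.36,"dz":0,"roll":0.12,"jaw":0},{"dx":0.017,"dy":-0.41,"dz":0,"roll":0.127,"jaw":0},{"dx":0.019,"dy":-0.45,"dz":0,"roll":0.127,"jaw":0},{"dx":0.021,"dy":-0.48,"dz":0,"roll":0.127,"jaw":0}]'
```

```text
t: 18.43
tool_pos: [581.9, -327.8, 269.5]
eef_rot: [3.127, 0.299, 0.002]
contact_force: [0.7, -0.6, -1.1]
gripper_width: 42.4
t: 19.43
tool_pos: [545.1, -86.3, 267.5]
eef_rot: [-3.137, -0.148, 0.003]
contact_force: [-0.1, 0.4, -1.4]
gripper_width: 42.3
```

```bash
python3 -m inch '[{"dx":-0.001,"dy":-0.02,"dz":0,"roll":0,"jaw":0},{"dx":-0.003,"dy":-0.06,"dz":0,"roll":0,"jaw":0},{"dx":-0.006,"dy":-0.11,"dz":0,"roll":0,"jaw":0},{"dx":-0.009,"dy":-0.16,"dz":0,"roll":0,"jaw":0},{"dx":-0.012,"dy":-0.21,"dz":0,"roll":0,"jaw":0},{"dx":-0.015,"dy":-0.26,"dz":0,"roll":0,"jaw":0},{"dx":-0.017,"dy":-0.31,"dz":0,"roll":0,"jaw":0},{"dx":-0.019,"dy":-0.36,"dz":0,"roll":0,"jaw":0},{"dx":-0.021,"dy":-0.41,"dz":0,"roll":0,"jaw":0},{"dx":-0.0225,"dy":-0.445,"dz":0,"roll":0,"jaw":0},{"dx":-0.0235,"dy":-0.4655,"dz":0,"roll":0,"jaw":0},{"dx":-0.0235,"dy":-0.4655,"dz":0,"roll":0,"jaw":0}]'
python3 -m inch '[{"dx":0,"dy":0,"dz":0.02,"roll":0,"jaw":0},{"dx":0,"dy":0,"dz":0.05,"roll":0,"jaw":0},{"dx":0,"dy":0,"dz":0.08,"roll":0,"jaw":0},{"dx":0,"dy":0,"dz":0.1,"roll":0,"jaw":0},{"dx":0,"dy":0,"dz":0.1,"roll":0,"jaw":0},{"dx":0,"dy":0,"dz":0.1,"roll":0,"jaw":0}]'
python3 - <<'E'
from h import *
import json
s=state();print(np.round(s["tool_pos"],1),s["eef_rot"]);json.dump({k:list(map(float,s[k])) for k in("tool_pos","eef_rot")},open("w9.json","w"))
for n in("wrist","top","side"):cv2.imwrite(f"pics/9{n}.png",get_image(n))
a=cv2.imread("pics/9wrist.png");b=cv2.imread("pics/9side.png")
c=cv2.resize(b[250:450,200:370],None,fx=2.4,fy=2.4,interpolation=cv2.INTER_CUBIC)
o=np.zeros((480,390+c.shape[1],3),np.uint8);o[:,:390]=a[:,130:520];o[:c.shape[0],390:]=c;cv2.imwrite("pics/9.png",o);print(o.shape)
E
```

```text
t: 20.43
tool_pos: [512.6, 143.3, 268.0]
eef_rot: [-3.137, -0.149, 0.001]
contact_force: [-0.3, -0.6, -1.3]
gripper_width: 42.5
t: 20.93
tool_pos: [513.6, 139.5, 217.7]
eef_rot: [3.138, 0.141, -0.002]
contact_force: [-0.2, -0.3, -0.4]
gripper_width: 42.6
[513.6 139.5 217.7] [ 3.13771445e+00  1.40778194e-01 -2.33410027e-03]
(480, 798, 3)
```

```bash
python3 -m inch '[{"dx":0,"dy":0,"dz":0,"roll":0,"jaw":0},{"dx":0,"dy":0,"dz":0,"roll":0,"jaw":0},{"dx":0,"dy":0,"dz":0,"roll":0,"jaw":0}]'; python3 - <<'E'
from h import *
for i in range(3):
    s=state();print(np.round(s["tool_pos"],1),np.round(s["eef_rot"],3),np.round(s["joint_vel"],3)); get_image("side")
E
```

```text
t: 21.33
tool_pos: [513.8, 140.8, 218.7]
eef_rot: [-3.138, -0.143, -0.001]
contact_force: [-0.6, 0.4, -1.2]
gripper_width: 41.8
[513.8 140.8 218.7] [-3.138e+00 -1.430e-01 -1.000e-03] [-0.001  0.001 -0.     0.003  0.002 -0.001 -0.002]
[513.8 140.8 218.6] [-3.138e+00 -1.430e-01 -1.000e-03] [-0.     0.002  0.001  0.003  0.001  0.    -0.001]
[513.7 140.8 218.5] [-3.138e+00 -1.430e-01 -1.000e-03] [ 0.001  0.003 -0.002  0.002 -0.001 -0.     0.001]
```

View pics/9.png

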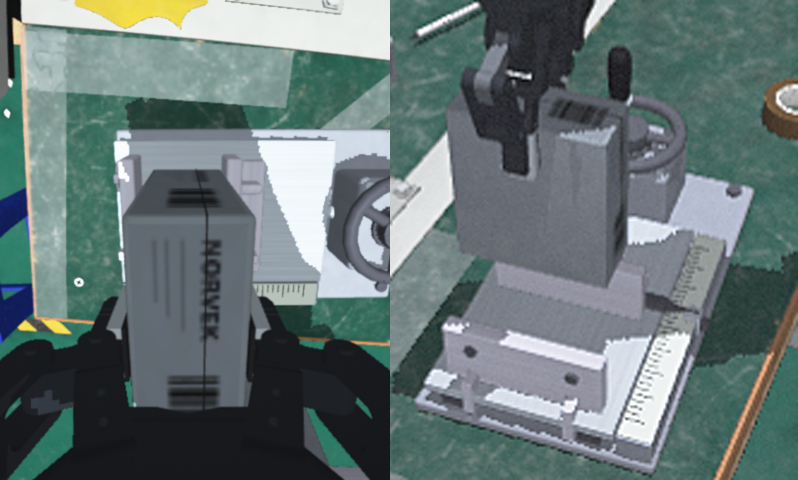

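Carton hangs upright between jaw and fence, seen in both the wrist and side views, and the yaw is 5.2 deg. The TCP settled about 3.5 mm short in y, so I'll correct that and descend.

```bash
python3 -m inch '[{"dx":-0.004,"dy":-0.0074,"dz":0,"roll":0,"jaw":0},{"dx":-0.004,"dy":-0.0074,"dz":0.01,"roll":0,"jaw":0},{"dx":-0.004,"dy":-0.0074,"dz":0.03,"roll":0,"jaw":0},{"dx":-0.004,"dy":-0.0074,"dz":0.05,"roll":0,"jaw":0},{"dx":-0.004,"dy":-0.0074,"dz":0.075,"roll":0,"jaw":0},{"dx":-0.004,"dy":-0.0074,"dz":0.1,"roll":0,"jaw":0},{"dx":-0.004,"dy":-0.0074,"dz":0.12,"roll":0,"jaw":0},{"dx":-0.004,"dy":-0.0074,"dz":0.135,"roll":0,"jaw":0},{"dx":-0.004,"dy":-0.0074,"dz":0.147,"roll":0,"jaw":0},{"dx":-0.004,"dy":-0.0074,"dz":0.152,"roll":0,"jaw":0},{"dx":-0.004,"dy":-0.0074,"dz":0.152,"roll":0,"jaw":0},{"dx":-0.004,"dy":-0.0074,"dz":0.152,"roll":0,"jaw":0}]'
python3 -c "
from station import state;s=state();print(s['tool_pos'],s['eef_rot'],s['contact_force'])"
```

```text
t: 22.48
tool_pos: [511.5, 144.3, 142.5]
eef_rot: [-3.138, -0.143, -0.001]
contact_force: [0.4, 0.0, -1.4]
gripper_width: 42.3
[511.49328805 144.3060307  142.48212038] [-3.13819209e+00 -1.43243035e-01 -5.37370210e-04] [ 0.39751622  0.00359429 -1.37946126]
```

Position is right on target. Next comes a slow descent of about 8 mm, watching the force.

```bash
python3 -m inch '[{"dx":0,"dy":0,"dz":0.003,"roll":0,"jaw":0},{"dx":0,"dy":0,"dz":0.006,"roll":0,"jaw":0},{"dx":0,"dy":0,"dz":0.009,"roll":0,"jaw":0},{"dx":0,"dy":0,"dz":0.011,"roll":0,"jaw":0},{"dx":0,"dy":0,"dz":0.0125,"roll":0,"jaw":0},{"dx":0,"dy":0,"dz":0.0135,"roll":0,"jaw":0},{"dx":0,"dy":0,"dz":0.0135,"roll":0,"jaw":0}]'
```

```text
t: 23.07
tool_pos: [511.3, 144.2, 135.5]
eef_rot: [-3.138, -0.143, 0.0]
contact_force: [-0.0, -0.7, -1.7]
gripper_width: 42.6
```

```bash
python3 -m inch '[{"dx":0,"dy":0,"dz":0.001,"roll":0,"jaw":0},{"dx":0,"dy":0,"dz":0.002,"roll":0,"jaw":0},{"dx":0,"dy":0,"dz":0.002,"roll":0,"jaw":0}]'
python3 -m inch '[{"dx":0,"dy":0,"dz":0.001,"roll":0,"jaw":0},{"dx":0,"dy":0,"dz":0.001,"roll":0,"jaw":0},{"dx":0,"dy":0,"dz":0.001,"roll":0,"jaw":0}]'
```

```text
t: 23.32
tool_pos: [511.3, 144.2, 134.6]
eef_rot: [-3.138, -0.143, -0.0]
contact_force: [-0.8, 0.0, -2.0]
gripper_width: 42.2
t: 23.57
tool_pos: [511.3, 144.3, 134.5]
eef_rot: [3.138, 0.143, 0.001]
contact_force: [-2.3, -0.2, 5.2]
gripper_width: 42.5
```

Contact: the force went from -2 to +5 N. Releasing and lifting straight up.

```bash
python3 -m inch '[{"dx":0,"dy":0,"dz":0,"roll":0,"jaw":0.55},{"dx":0,"dy":0,"dz":0,"roll":0,"jaw":0.6},{"dx":0,"dy":0,"dz":0,"roll":0,"jaw":0.7},{"dx":0,"dy":0,"dz":0,"roll":0,"jaw":0.8},{"dx":0,"dy":0,"dz":0,"roll":0,"jaw":0.8},{"dx":0,"dy":0,"dz":0,"roll":0,"jaw":0.8},{"dx":0,"dy":0,"dz":-0.01,"roll":0,"jaw":0.8},{"dx":0,"dy":0,"dz":-0.04,"roll":0,"jaw":0.8},{"dx":0,"dy":0,"dz":-0.09,"roll":0,"jaw":0.8},{"dx":0,"dy":0,"dz":-0.15,"roll":0,"jaw":0.8},{"dx":0,"dy":0,"dz":-0.21,"roll":0,"jaw":0.8},{"dx":0,"dy":0,"dz":-0.26,"roll":0,"jaw":0.8}]'
python3 -m inch '[{"dx":0,"dy":0,"dz":-0.04,"roll":0,"jaw":0.8},{"dx":-0.05,"dy":0.02,"dz":-0.04,"roll":0,"jaw":0.8},{"dx":-0.08,"dy":0.06,"dz":-0.04,"roll":0,"jaw":0.8},{"dx":-0.1,"dy":0.1,"dz":-0.04,"roll":0,"jaw":0.8},{"dx":-0.1,"dy":0.12,"dz":-0.04,"roll":0,"jaw":0.8},{"dx":-0.1,"dy":0.12,"dz":-0.04,"roll":0,"jaw":0.8},{"dx":-0.1,"dy":0.12,"dz":-0.04,"roll":0,"jaw":0.8}]'
python3 - <<'E'
from h import *
import json
s=state();print(np.round(s["tool_pos"],1));json.dump({k:list(map(float,s[k])) for k in("tool_pos","eef_rot")},open("w10.json","w"))
a=get_image("wrist");b=get_image("side");t=get_image("top")
cv2.imwrite("pics/10w.png",a);cv2.imwrite("pics/10t.png",t);cv2.imwrite("pics/10s.png",b)
W=cam("wrist",s);u,v=proj(W,(430,81,34)).astype(int);print(u,v)
p=cv2.resize(a[max(v-25,0):v+25,u-35:u+35],(392,280),interpolation=cv2.INTER_CUBIC)
c=cv2.resize(b[250:450,200:370],(255,300),interpolation=cv2.INTER_CUBIC)
o=np.zeros((580,796,3),np.uint8);o[:300,:400]=cv2.resize(a,(400,300));o[:300,405:660]=c;o[300:,:392]=p;d=cv2.resize(t[195:305,170:470],(400,147));o[310:457,396:796]=d;cv2.imwrite("pics/10.png",o)
E
```

```text
t: 24.57
tool_pos: [511.3, 144.5, 266.5]
eef_rot: [-3.138, -0.144, -0.002]
contact_force: [0.9, 0.2, -0.0]
gripper_width: 68.5
t: 25.15
tool_pos: [467.6, 80.1, 284.4]
eef_rot: [-3.138, -0.141, -0.001]
contact_force: [-0.2, 1.3, -0.8]
gripper_width: 68.1
[467.6  80.1 284.4]
313 231
```

The view limit is reached, so I'll check numerically.

```bash
python3 - <<'E'
from h import *
import json
np.set_printoptions(precision=1,suppress=True)
W=cam("wrist",json.load(open("w10.json")));I=cv2.imread("pics/10w.png");g=cv2.cvtColor(I,cv2.COLOR_BGR2GRAY)
print("pointer cols from 301")
for r in range(216,240): print(r,' '.join(f"{x:3d}" for x in g[r,301:323]))
# expected carton top corners if upright at target
a=np.radians(5.25);x=np.array([np.cos(a),np.sin(a),0]);y=np.array([-x[1],x[0],0]);c=np.array([509.4,144.1,148])
q=np.array([proj(W,c+i*51*x+j*21.5*y) for i,j in[(1,1),(1,-1),(-1,-1),(-1,1)]]);print("expected",q.ravel())
# grey patch seeded at carton top centre
u,v=proj(W,c).astype(int);hsv=I.astype(int)
m=np.zeros((482,642),np.uint8);im=cv2.bilateralFilter(I,7,30,5)
n,_,m,rect=cv2.floodFill(im.copy(),m,(int(u)+0,int(v)),(0,0,255),(7,7,7),(7,7,7),4|(255<<8)|cv2.FLOODFILL_FIXED_RANGE|cv2.FLOODFILL_MASK_ONLY)
m=cv2.morphologyEx(m[1:-1,1:-1],cv2.MORPH_CLOSE,np.ones((15,15)))
k=max(cv2.findContours(m,cv2.RETR_EXTERNAL,cv2.CHAIN_APPROX_NONE)[0],key=cv2.contourArea)
b=cv2.boxPoints(cv2.minAreaRect(k));print("area",cv2.contourArea(k),"expected",cv2.contourArea(q.astype(np.float32)),"box",b.ravel())
X=np.array([onz(W,p,148) for p in b]);print(X,"centre",X.mean(0),[np.linalg.norm(X[i]-X[i-1]) for i in range(4)])
E
```

```text
pointer cols from 301
216 255 255 255 255 223 133  79  75  77  78  79  79  78  77 101 161 200 205 201 198 200 205
217 255 255 255 255 255 225 112  74  76  77  77  78  76  77 104 173 215 219 206 195 205 218
218 255 254 255 255 255 255 157  74  73  76  76  76  78  87 113 174 216 219 201 185 200 218
219 255 254 255 255 255 255 162  73  74  75  75  75  87 121 138 176 215 218 200 183 199 218
220 255 254 255 255 255 244 127  75  74  74  75  75  93 135 151 179 215 219 201 183 199 218
221 255 254 255 255 255 223 117  92  80  74  75  78 106 149 163 185 215 218 200 180 197 218
222 255 254 255 255 255 240 166 126  88  74  74  83 126 173 179 190 216 219 198 175 191 216
223 255 255 255 255 255 255 242 170 103  76  75  98 154 193 187 190 215 218 203 187 199 218
224 255 255 255 255 255 255 255 222 139  86  80 120 181 207 190 188 215 221 216 211 214 220
225 255 255 255 255 255 255 255 251 200 111  85 135 191 210 184 182 213 221 220 220 220 221
226 255 255 255 255 255 255 255 255 253 157 104 155 202 212 182 180 213 221 221 221 221 220
227 255 255 255 255 255 255 255 255 244 156 114 166 208 208 180 18
[... 819 characters left out ...]
85 179 150 112 101 102 102 102 102
237 127 136 139 151 215 252 255 255 254 206 137 159 182 185 179 142  83  61  61  62  60  61
238 103 109 115 143 221 255 255 255 253 200 145 157 174 178 171 134  79  58  56  57  56  56
239 103 105 109 130 180 222 233 233 212 170 141 129 129 125 118  97  69  59  57  57  57  58
expected [196.5  90.4 259.6  89.8 266.2 233.5 209.9 233.6]
area 4025.0 expected 8558.633323517046 box [197.   91.8 234.9  89.4 244.  230.9 206.1 233.4]
[[557.3 169.8 148. ]
 [561.  144.1 148. ]
 [461.1 134.9 148. ]
 [456.5 163.7 148. ]] centre [509.  153.1 148. ] [np.float64(100.990223797544), np.float64(26.011564936758603), np.float64(100.36352151694125), np.float64(29.16658280402375)]
```

```bash
python3 - <<'E'
from h import *
a,b=[cv2.imread(f"pics/{n}.png").astype(int) for n in("top0","10t")]
for n,(u,v) in dict(roll=(328,285),red=(455,265),stop=(345,190)).items(): print(n,abs(a-b)[v-16:v+16,u-18:u+18].mean().round(1))
s=state();print(s["t"],np.round(s["joint_vel"],3),np.round(s["contact_force"],1));print(sign_off())
E
```

```text
roll 2.4
red 2.6
stop 2.7
25.3 [-0.004  0.     0.002  0.005 -0.    -0.     0.003] [-0.2  0.5  0.1]
the job is handed in; nothing more can be done
None
```

I cranked the handwheel until the pointer met the clip line, then set the box on the stand's bed between the jaw and the fence. I let go and handed the job in at 25.3 s, with the robot clear of everything.

- **Pointer:** it was within about 0.2 mm of the clip line after the last crank. After the box was released it still lined up to within a pixel. The gap measured 70 mm, inside the expected 58–74 mm.
- **Box:** it touched down with about 5 N at the expected height. Its left, near and far top edges are within about 4 pixels of where an upright, square box centred in the gap would appear. Only part of the top face separated cleanly (4025 of about 8559 px²), probably because of a shadow line, so its right edge was not checked on its own.
- **Other things on the bench:** the stop block, brown roll and red roll look unchanged in the top camera before and after.
- **Mishaps:** one early move was refused because keys were missing. Before the descent the arm had settled about 3.5 mm off in y, which I corrected. The picture limit was used up, so the final checks were on pixel values only.

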